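# Press two pasted joints with a roller on a tilting board

## Task

Take the hinged pasting board by its black handle and tilt it so that the orange press roller rolls from its parking end to the pasted joint marked by the red pointer and stands there for at least four seconds, and then rolls to the joint marked by the blue pointer and stands there for at least four seconds. Move the roller only by tilting: do not touch it or knock the other things about, keep the roller slow (well under 0.4 m/s), and never let it run against the stop at the hinge end. The program finishes while still holding the handle, with the board about level and the roller standing still at the blue pointer.

Things in the scene. Friction and masses are not known exactly. Their poses are not given: they have to be found in the camera images.
- stand: Fixed plywood and wood frame (250 x 500 mm) carrying the hinged board. Origin on the table surface; y runs along the board from hinge end to handle end, x across it (parallel to the hinge line), z up. The hinge line is at y = -270 mm, z = 120 mm in this frame. A wooden rail, top at z = 100 mm, runs along the board at x = +115 mm and carries the pointers. Place and yaw vary.
- board (a joint): Tilt of the white board, rad: 0 level, positive lifts the handle end; -0.09 resting down (the start) to 0.22. No spring: released, it falls to -0.09. Damping about 0.25 N m s/rad. Board about 0.9 kg, centre of mass 0.25 m from the hinge; up to about 10 N of lift at the handle. Running surface through the hinge line, 144 mm wide between 22 mm rims; end stop faces 20 and 460 mm from the hinge.
- board_hinge (a point): Middle of the hinge line, on the board's running surface. It turns with the board: x along the hinge line, y along the board towards the handle, z out of the running surface.
- board_handle (a point): Grip point on the axis of the black handle, 525 mm from the hinge, 4 mm below the running surface; axes as board_hinge. The handle is a round bar, 18 mm diameter, along the board from 470 to 568 mm from the hinge, then a 26 mm knob. Pinch it from above, fingers closing along the point's x; it may pivot between the pads. At the start 69 mm above the table, only the table below.
- carriage: Orange press roller, 52 mm diameter, 130 mm long, lying across the board in a dark carriage (164 x 52 mm) on the side rims, together about 0.5 kg. Origin at the centre of the roller, 26 mm above the running surface; axes as board_hinge. Rolls almost freely along the board: about 7.3 m/s2 per rad of tilt, towards the hinge when tilt is positive. It starts parked, 434 mm from the hinge.
- red_pointer: Red pointer fixed on the rail beside the board: block 30 x 26 x 30 mm, red finger at 85 mm height pointing across the board (its -x). Origin at the middle of its underside, axes as the stand's. Its joint line runs across the board at its y = 0: the roller is at the mark when its centre is there. One pointer (either colour) is 110 to 180 mm from the hinge, the other 270 to 340 mm.
- blue_pointer: Blue pointer, the same shape, axes and meaning as the red one, at the other place on the rail.
- paste_jar: Bystander: amber jar of paste, 84 mm diameter, 110 mm high, left. Origin at the centre of its underside.
- tape: Bystander: roll of brown tape lying flat, 100 mm diameter, 30 mm high, left. Origin at the centre of its underside.
- can: Bystander: grey can, 74 mm diameter, 120 mm high, right. Origin at the centre of its underside.

How it is judged (in metres and radians):
On the way, in this order (a step that is already met when the one before it is completed fails the run):
1. the roller stands at the red pointer (y of carriage in the frame of red_pointer between -0.015 and 0.015 m and linear speed of carriage below 0.05 m/s), for 3 s.
2. the roller stands at the blue pointer (y of carriage in the frame of blue_pointer between -0.015 and 0.015 m and linear speed of carriage below 0.05 m/s), for 3 s.
At the end, for the whole second after the job is handed in: The roller stood at the red pointer (within 15 mm along the board, slower than 0.05 m/s) for 3 s, then likewise at the blue pointer for 3 s. Through the last second the arm holds the board within 0.03 rad of level and the roller stays within 20 mm of the blue pointer's line, slower than 0.05 m/s (y of carriage in the frame of blue_pointer between -0.02 and 0.02 m and linear speed of carriage below 0.05 m/s and value of joint board between -0.03 and 0.03 rad); the arm keeps its last pose, push and grip.
It fails at once if the roller runs faster than 0.4 m/s (linear speed of carriage above 0.4 m/s).
It fails at once if the roller reaches the stop at the hinge end (y of carriage in the frame of board_hinge below 0.049 m).
It fails at once if the robot touches the roller (contact force between carriage and the arm above 0.5 N or contact force between carriage and the fingers above 0.5 N).
It fails at once if a bystander is moved by more than 30 mm (distance of any of paste_jar, tape, can from where it was at the start of the episode above 0.03 m).
It also fails if it takes over 64 s, if anything falls off the work surface, if the arm or the gripper's body presses on something with over 40 N, if the wrist force passes 120 N, or if a joint passes its speed limit or range.

## Robot

A 6-joint arm with a two-finger parallel gripper is mounted at the origin on the work surface. World frame = base frame: x ahead of the robot, y to its left, z up, the work surface at z = 0. Lengths are in m, angles in degrees, forces in N, time in s.
With the tool pointing down it reaches from about 0.4 to 0.825 m from the base axis. Payload 7 kg.
Tool frame: the origin (TCP) lies on the centre line of the jaws, within the pads' length; the fingertips stand 19 mm ahead of it and the grasp point (between the pads) is the TCP (r.tips_ahead is the distance from the TCP to the fingertips, in m); z points along the fingers, y is the line along which they close (so a half turn about z gives the same grasp; the last joint's range is limited). The gripper opens to 88 mm and grips with 3 to 60 N. Pads are 19 mm wide; open, the fingers measure 130 mm over their backs; the gripper's body (78 mm by 193 mm) begins 47 mm behind the grasp point.
Start: joints at [-56.774, 20.546, 0.682, 0, -70.136, -16.507], TCP at [0.194, -0.646, 0.246] pointing down, gripper open.
Joint ranges: [-176.03, 176.03], [-82.01, 121.73], [-58.28, 71.71], [-173.87, 95.51], [-174.79, -0.11], [-173.66, 173.66]. Speed limits (degrees/s): [136.94, 136.94, 172.46, 180, 180, 180].

## Interface

Orientations are given as [roll, pitch, yaw] about the fixed x, y, z axes, in that order (R = Rz(yaw) Ry(pitch) Rx(roll)).
In Python, from plant import r, viewer, close_job gives the robot as it stands. The module is installed in compiled form; this text tells all that it offers.
- The arm moves only by the tool arm_command, never from a script. Its arguments are lists of equal length, an entry for each row: "travel": the shift along the world's x, y, z scaled (see below), a list of three; "delta_rot": the turn, a rotation vector about the world's x, y, z scaled (see below), a list of three. In form: {"travel": [[dx, dy, dz], ...], "delta_rot": [[rx, ry, rz], ...]}. A call has 1 to 20 rows; each row is the pose to reach, as a shift and turn from the pose commanded when the call began; what a row does not reach only later rows make up. The controller multiplies each number of a shift by 0.5 m and each number of a turn by 90 degrees. A row lasts 1/8 s, in which the tool goes at most 62.5 mm and 10.7 degrees, less where a joint would pass 70% of its speed; a pose out of reach is approached as far as the arm can. A call with a number of a shift or a turn outside -1 to 1 is refused whole. A call with a gripper value outside its range is refused whole. "grip" is the opening, from 0 (shut) to 1 (fully open), set as the call begins (left out, the last holds). The fingers move at their own pace and stop on an object; "newtons" is the grip in N (left out, the last holds). Time passes only in rows, so rows that repeat a pose let the fingers close. It gives the time, the measured TCP pose, the force, the opening and the grip force at its end, in the units of the state.
- r.get_state(): the state, without advancing time (a new reading comes with each control period).
- viewer.capture(name): name is "scene" or "top" or "wrist"; returns a dict with "img" (384x512x3 uint8, red, green, blue), "camera_matrix" (3x3 intrinsics, pixels), "R" (3x3) and "t" (3): a world point X has camera coordinates R X + t; the wrist camera has in their place "mount" (4x4, takes a point from camera to tool coordinates, whose origin is the TCP and whose axes are the flange's). Camera axes: x right, y down, z forward; pixel columns grow to the right and rows downward; lengths in m; the calibration is good to about 2 mm. A picture is of the moment at which its call begins: read the wrist's pose just before it. There is no depth.
- close_job(): hands the job in; it is judged then, once.
The state is a dict: "time_s": time; "joints": joint angles; "qd": joint speeds; "joint_torque": joint torques, N m; "tcp_pos": TCP position; "eef_rot": TCP orientation; "contact_force": force on the tool from outside, world axes, zero at the start; "moment": the same for the moment, N m; "gripper_width": finger opening in m; "gripper_force": force on a finger pad.
Only numpy, scipy, OpenCV 4.12 (cv2) and the standard library are available. Lean on these libraries where they do the work, as an engineer would, in place of code of your own. Each camera call takes 0.05 s, during which the arm holds its last target. There are 200 camera calls.

## Working session

There is one attempt and no reset: what is moved stays moved. The work goes in short steps, Python scripts to look and compute and a tool call to move; the robot and the scene stay as the last step left them, time stands still between calls to the robot, and variables do not carry over. Pictures are saved under pics/ and viewed, at most 10 in all, crops included, and the job is handed in when it is done.

Besides the shell and the picture viewer there is one more tool, called after "Emit:" by a JSON object that holds its "fn" and its "kwargs", one argument or row to a line. arm_command: Moves the arm, as the interface text tells. Shifts and turns lie within -1 to 1; 1 stands for 0.5 m of shift or 90 degrees of turn. Its arguments: {"type":"object","properties":{"travel":{"type":"array"},"delta_rot":{"type":"array"},"grip":{"type":"number"},"newtons":{"type":"number"}},"required":["travel","delta_rot"]}

```bash
mkdir -p pics
cat > h.py <<'E'
import numpy as np, cv2, pickle
from plant import r, viewer, close_job
def cap(n,f):
    d=viewer.capture(n); cv2.imwrite('pics/'+f+'.png',d['img'][:,:,::-1]); pickle.dump(d,open('pics/'+f+'.pkl','wb')); return d
def ray(d,u,v):
    K,R,t=map(np.array,(d['camera_matrix'],d['R'],d['t'])); t=t.ravel()
    return -R.T@t, R.T@np.linalg.inv(K)@np.array([u,v,1.])
def onz(d,u,v,z):
    o,w=ray(d,u,v); return o+w*(z-o[2])/w[2]
def tri(d1,p1,d2,p2):
    A=[];b=[]
    for d,p in((d1,p1),(d2,p2)):
        o,w=ray(d,*p); w=w/np.linalg.norm(w); P=np.eye(3)-np.outer(w,w); A.append(P); b.append(P@o)
    A=np.vstack(A); b=np.hstack(b); X=np.linalg.lstsq(A,b,rcond=None)[0]; return X,np.linalg.norm(A@X-b)
def proj(d,X):
    K,R,t=map(np.array,(d['camera_matrix'],d['R'],d['t'])); p=K@(R@np.array(X)+t.ravel()); return p[:2]/p[2]
E
python3 - <<'E'
from h import *
for n in('scene','top'):
    d=cap(n,n+'0'); print(n,ray(d,256,192))
print(r.get_state())
E
```

```text
scene (array([ 1.24002244, -0.4837968 ,  0.87278673]), array([-0.57600111,  0.41882076, -0.70218178]))
top (array([ 0.43403609, -0.02590376,  1.74118487]), array([ 0.11791813,  0.00273625, -0.99307509]))
{'time_s': 0.1, 'joints': array([-5.67740884e+01,  2.05875885e+01,  6.38499829e-01, -1.59220153e-02,
       -7.01359712e+01, -1.65075275e+01]), 'qd': array([-0.10650758, -0.02162422,  0.05155262,  0.04925929,  0.04557047,
       -0.06927868]), 'joint_torque': array([-2.25073003e-03, -5.84162021e+01,  2.93750185e+01,  7.01541245e+00,
        1.01557889e-02, -5.59176624e-05]), 'tcp_pos': array([ 0.19403061, -0.64608344,  0.24471518]), 'eef_rot': array([ 1.79914193e+02, -9.81946951e-03, -1.63287030e+02]), 'contact_force': array([-0.05527144,  0.25446736,  0.7906652 ]), 'moment': array([ 0.01405494, -0.04112197,  0.00648237]), 'gripper_force': 0.0, 'gripper_width': 0.08767327430622386}
```

View pics/top0.png

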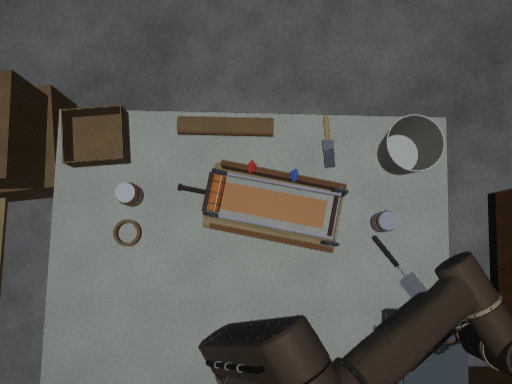

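View pics/scene0.png

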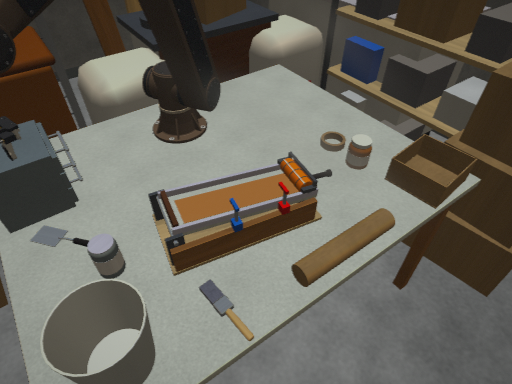

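The board lies with its handle to the left in the top view (knob ~(181,188)), the hinge to the right (~(338,215)), red pointer ~(251,167), blue ~(294,175). In the scene view the knob is ~(327,173), red ~(284,195), blue ~(236,215). I'll enlarge both.

Run:
```python
import cv2
a=cv2.imread('pics/top0.png')[150:260,170:360]; cv2.imwrite('pics/topc.png',cv2.resize(a,None,fx=4,fy=4,interpolation=cv2.INTER_CUBIC))
a=cv2.imread('pics/scene0.png')[140:270,145:345]; cv2.imwrite('pics/scenec.png',cv2.resize(a,None,fx=4,fy=4,interpolation=cv2.INTER_CUBIC))
```

```text
(no output)
```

View pics/topc.png

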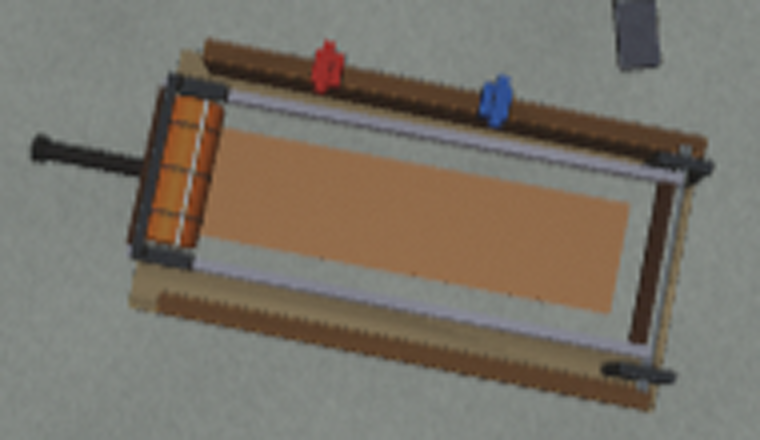

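View pics/scenec.png

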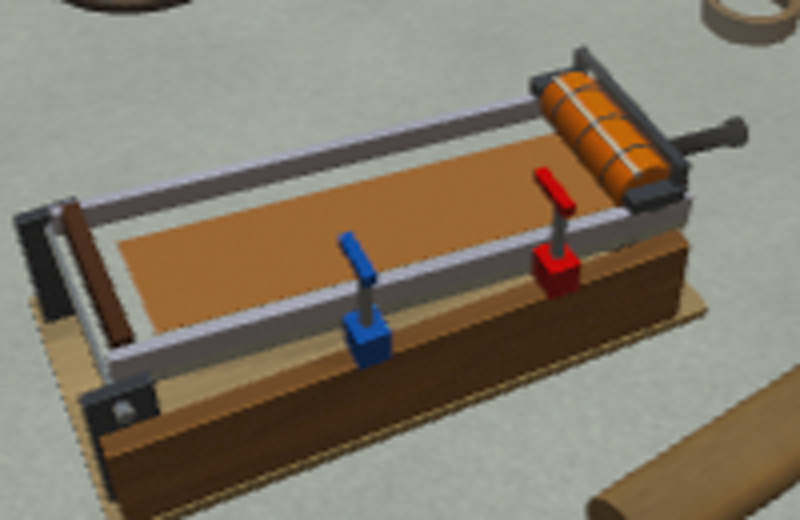

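```bash
cat > fit.py <<'E'
from h import *
import json
from scipy.optimize import least_squares
T=pickle.load(open('pics/top0.pkl','rb')); S=pickle.load(open('pics/scene0.pkl','rb'))
tp=lambda u,v:(170+(u+.5)/4-.5,150+(v+.5)/4-.5); sp=lambda u,v:(145+(u+.5)/4-.5,140+(v+.5)/4-.5)
print('knob',tri(T,tp(41,150),S,sp(736,132)))
print('redtip',tri(T,tp(322,88),S,sp(540,173))); print('bluetip',tri(T,tp(491,122),S,sp(346,238)))
th=-.09
def bd(x,y,z): # board -> stand
    return np.array([x,-.27+y*np.cos(th)-z*np.sin(th),.12+y*np.sin(th)+z*np.cos(th)])
# (cam,pixel,stand pt fn of (yr,yb))
C=[(T,tp(128,160),lambda q:bd(0,.473,-.004),1),
(S,sp(736,132),lambda q:bd(0,q[2],-.004),1),(T,tp(41,150),lambda q:bd(0,q[2],-.004),1),
(T,tp(181,172),lambda q:bd(0,.434,.028),0.5),
(S,sp(705,310),lambda q:np.array([.125,.25,.006]),1),(T,tp(130,306),lambda q:np.array([-.125,.25,.006]),1),
(S,sp(556,191),lambda q:np.array([q[3],q[0],.185]),1),(S,sp(358,258),lambda q:np.array([q[3],q[1],.185]),1),
(S,sp(557,276),lambda q:np.array([.115,q[0],.115]),1),(S,sp(368,340),lambda q:np.array([.115,q[1],.115]),1),
(T,tp(328,66),lambda q:np.array([q[4],q[0],.16]),1),(T,tp(496,101),lambda q:np.array([q[4],q[1],.16]),1)]
# tip row skipped in first entry (handle root occluded by stop)
C=C[1:]
def W(p,s):
    c,n=np.cos(p[2]),np.sin(p[2]); return np.array([p[0]+c*s[0]-n*s[1],p[1]+n*s[0]+c*s[1],s[2]])
f=lambda p:np.hstack([(proj(d,W(p,g(p[3:])))-np.array(px))*w for d,px,g,w in C])
o=least_squares(f,[.57,0.0,-.17,.05,-.08,.58,.1,.11],loss='soft_l1'); p=o.x
print(np.round(p,4),'yaw',np.degrees(p[2])); print(np.round(o.fun.reshape(-1,2),1))
print('red from hinge',p[3]+.27,'blue',p[4]+.27)
for L in(.525,.535): 
    for t in(-.09,0): th=t; print(L,t,W(p,bd(0,L,-.004)))
print('can/jar', onz(T,386,221,.12), onz(T,125,193,.11))
json.dump(list(p),open('pose.json','w'))
E
python3 fit.py
```

```text
knob (array([0.64562337, 0.25872068, 0.06503218]), np.float64(0.0022321427347287955))
redtip (array([6.87924366e-01, 3.61383995e-04, 1.88957569e-01]), np.float64(0.0007017932361661651))
bluetip (array([ 0.66136668, -0.14536532,  0.18729977]), np.float64(0.0018566478598152382))
[ 0.5875 -0.088  -0.1661  0.1055 -0.0457  0.626   0.1019  0.1074] yaw -9.514021354468081
[[-0.3  1. ]
 [-0.5 -0.2]
 [ 7.   1.2]
 [ 0.8  0.7]
 [-0.3  0.3]
 [-0.7  0.1]
 [-0.1  0.4]
 [-0.2 -1.3]
 [ 0.3  0. ]
 [-0.7  0.3]
 [ 0.1 -0.4]]
red from hinge 0.37550343939702036 blue 0.2243246161327545
0.525 -0.09 [0.62919429 0.16101139 0.06882995]
0.525 0 [0.62960492 0.16346155 0.116     ]
0.535 -0.09 [0.63084049 0.17083393 0.06793117]
0.535 0 [0.63125781 0.173324   0.116     ]
can/jar [ 0.53459317 -0.48017301  0.12      ] [0.61336311 0.44399859 0.11      ]
```

```bash
sed -i 's/^C=C\[1:\]/C=[c for i,c in enumerate(C) if i not in(0,4,5)]+[(T,tp(645,262),lambda q:bd(0,.02,.02),1),(T,tp(185,172),lambda q:bd(0,.434,.028),1),(S,sp(100,277),lambda q:bd(0,.018,.022),.7)]/' fit.py; python3 fit.py
python3 - <<'E'
from h import *
d=viewer.capture('wrist'); print(d['mount'],d['camera_matrix'])
E
```

```text
knob (array([0.64562337, 0.25872068, 0.06503218]), np.float64(0.0022321427347287955))
redtip (array([6.87924366e-01, 3.61383995e-04, 1.88957569e-01]), np.float64(0.0007017932361661651))
bluetip (array([ 0.66136668, -0.14536532,  0.18729977]), np.float64(0.0018566478598152382))
[ 0.5944 -0.04   -0.1738  0.0579 -0.0932  0.5759  0.1031  0.1086] yaw -9.95872436554141
[[-0.3  0.4]
 [-0.2 -0.6]
 [ 0.4 -0.1]
 [-0.6  0.2]
 [-0.1  0.2]
 [-0.3 -1.4]
 [ 0.  -0.5]
 [-0.7  0.1]
 [ 0.1 -0.2]
 [ 0.3 -0.6]
 [-0.3 -0.2]
 [ 0.  -0.2]]
red from hinge 0.3279413880958377 blue 0.17679307001187253
0.525 -0.09 [0.63806386 0.20871334 0.06882995]
0.525 0 [0.6384935  0.21116024 0.116     ]
0.535 -0.09 [0.63978625 0.21852281 0.06793117]
0.535 0 [0.64022289 0.22100957 0.116     ]
can/jar [ 0.53459317 -0.48017301  0.12      ] [0.61336311 0.44399859 0.11      ]
[[ 1.15525907e-03 -9.64193758e-01 -2.65196273e-01  7.04203076e-02]
 [ 9.99999302e-01  1.04779173e-03  5.46704569e-04  2.20660782e-04]
 [-2.49258671e-04 -2.65196719e-01  9.64194295e-01 -1.39959661e-01]
 [ 0.00000000e+00  0.00000000e+00  0.00000000e+00  1.00000000e+00]] [[284.17703776   0.         255.89002445]
 [  0.         284.17703776 193.47529442]
 [  0.           0.           1.        ]]
```

Emit:
{"fn": "arm_command", "kwargs": {
  "travel": [
    [0.2, 0.26, 0.17],
    [0.4, 0.52, 0.17],
    [0.612, 0.792, 0.17],
    [0.612, 0.792, 0.17],
    [0.612, 0.792, 0.17],
    [0.612, 0.792, 0.17],
    [0.612, 0.792, 0.17],
    [0.612, 0.792, 0.17],
    [0.612, 0.792, 0.17],
    [0.612, 0.792, 0.17],
    [0.612, 0.792, 0.17]
  ],
  "delta_rot": [
    [0, 0, 0.1],
    [0, 0, 0.2],
    [0, 0, 0.3],
    [0, 0, 0.4],
    [0, 0, 0.5],
    [0, 0, 0.6],
    [0, 0, 0.704],
    [0, 0, 0.704],
    [0, 0, 0.704],
    [0, 0, 0.704],
    [0, 0, 0.704]
  ],
  "grip": 1
}}

```text
time_s: 1.52
tcp_pos: [0.4994, -0.2512, 0.3303]
eef_rot: [180.0, -0.0, -100.0]
contact_force: [0.1, -0.6, -0.2]
gripper_width: 0.0877
gripper_force: 0.0
```

Emit:
{"fn": "arm_command", "kwargs": {
  "travel": [
    [0.14, 0.46, 0],
    [0.28, 0.937, 0],
    [0.28, 0.937, 0],
    [0.28, 0.937, 0],
    [0.28, 0.937, 0],
    [0.28, 0.937, 0],
    [0.28, 0.937, 0],
    [0.28, 0.937, 0],
    [0.28, 0.937, 0],
    [0.28, 0.937, -0.1],
    [0.28, 0.937, -0.2],
    [0.28, 0.937, -0.3],
    [0.28, 0.937, -0.34],
    [0.28, 0.937, -0.34],
    [0.28, 0.937, -0.34]
  ],
  "delta_rot": [
    [0, 0, 0],
    [0, 0, 0],
    [0, 0, 0],
    [0, 0, 0],
    [0, 0, 0],
    [0, 0, 0],
    [0, 0, 0],
    [0, 0, 0],
    [0, 0, 0],
    [0, 0, 0],
    [0, 0, 0],
    [0, 0, 0],
    [0, 0, 0],
    [0, 0, 0],
    [0, 0, 0]
  ]
}}

```text
time_s: 3.4
tcp_pos: [0.6411, 0.2172, 0.1621]
eef_rot: [-179.9, 0.1, -100.0]
contact_force: [0.1, 0.3, 1.6]
gripper_width: 0.0877
gripper_force: 0.0
```

Run:
```python
from h import *
import cv2
a=cap('wrist','w1')['img']; b=cap('scene','s1')['img']
m=np.vstack([a,b])[:,:,::-1]; cv2.imwrite('pics/ws.png',np.hstack([a,b])[:,:,::-1].copy()[:, :] if 0 else cv2.resize(np.hstack([a,b])[:,:,::-1],(800,300)))
```

```text
(no output)
```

View pics/ws.png

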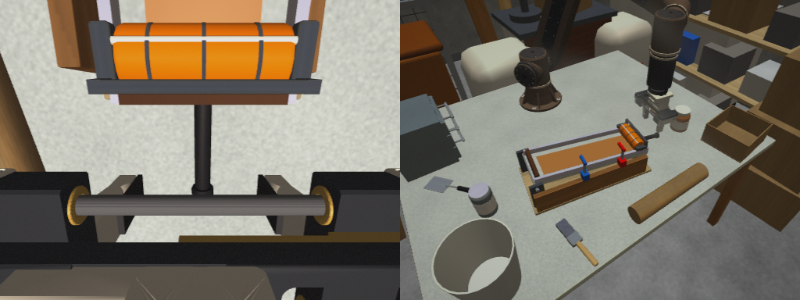

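Handle centred under the open jaws (col ~203 vs jaw middle ~200 in the wrist half); roller parked, visible freely in the scene view.

Emit:
{"fn": "arm_command", "kwargs": {
  "travel": [
    [0, 0, -0.06],
    [0, 0, -0.12],
    [0, 0, -0.16],
    [0, 0, -0.184],
    [0, 0, -0.184],
    [0, 0, -0.184]
  ],
  "delta_rot": [
    [0, 0, 0],
    [0, 0, 0],
    [0, 0, 0],
    [0, 0, 0],
    [0, 0, 0],
    [0, 0, 0]
  ]
}}

```text
time_s: 4.25
tcp_pos: [0.6409, 0.2184, 0.0698]
eef_rot: [-179.9, 0.1, -99.9]
contact_force: [0.3, -0.0, -0.1]
gripper_width: 0.0876
gripper_force: 0.0
```

Emit:
{"fn": "arm_command", "kwargs": {
  "travel": [
    [0, 0, 0],
    [0, 0, 0],
    [0, 0, 0],
    [0, 0, 0],
    [0, 0, 0],
    [0, 0, 0],
    [0, 0, 0],
    [0, 0, 0]
  ],
  "delta_rot": [
    [0, 0, 0],
    [0, 0, 0],
    [0, 0, 0],
    [0, 0, 0],
    [0, 0, 0],
    [0, 0, 0],
    [0, 0, 0],
    [0, 0, 0]
  ],
  "grip": 0,
  "newtons": 40
}}

```text
time_s: 5.25
tcp_pos: [0.6389, 0.2182, 0.0684]
eef_rot: [179.9, -0.0, -99.9]
contact_force: [-5.0, 1.8, 3.2]
gripper_width: 0.0167
gripper_force: 40.0
```

```bash
cat > m.py <<'E'
from h import *
import json,sys
P=json.load(open('pose.json')); c,s=np.cos(P[2]),np.sin(P[2])
H=np.array([P[0]+s*.27,P[1]-c*.27])       # hinge middle
def along(X): return (X[0]-H[0])*-s+(X[1]-H[1])*c
def rng(d,y0,y1,th):
    return
def roller(d,th):
    hsv=cv2.cvtColor(d['img'],cv2.COLOR_RGB2HSV); 
    m=((hsv[...,0]>=5)&(hsv[...,0]<=20)&(hsv[...,1]>205)&(hsv[...,2]>110)).astype(np.uint8)
    q=np.zeros_like(m); pts=[]
    for x,y,z in((-.09,.03,.0),(.07,.03,.0),(-.09,.48,.0),(.07,.48,.0),(-.09,.03,.07),(.07,.03,.07),(-.09,.48,.07),(.07,.48,.07)):
        pts.append(proj(d,w(x,y,z,th)))
    cv2.fillConvexPoly(q,cv2.convexHull(np.int32(np.round(pts))),1); m&=q
    n,l,st,_=cv2.connectedComponentsWithStats(cv2.morphologyEx(m,cv2.MORPH_CLOSE,np.ones((5,5),np.uint8)))
    k=1+np.argmax(st[1:,4]); L=(l==k)
    v,u=np.nonzero(L); x0,y0,ww,hh=st[k,:4]
    cen=np.array([u.mean(),v.mean()])
    # model: find along-position whose cylinder silhouette centre matches, projected on the board direction
    from scipy.optimize import brentq
    g=np.linspace(-.065,.065,5)
    def hull(y):
        A=[proj(d,w(x,y+.026*np.cos(a),.026+.026*np.sin(a),th)) for x in(-.065,.065) for a in np.linspace(0,6.283,24)]
        M=cv2.moments(cv2.convexHull(np.float32(A))); return np.array([M['m10'],M['m01']])/M['m00']
    e=proj(d,w(0,.4,.026,th))-proj(d,w(0,.1,.026,th)); e/=np.linalg.norm(e)
    return brentq(lambda y:(hull(y)-cen)@e,0,.5),len(u),cen
def w(x,y,z,th):
    a=y*np.cos(th)-z*np.sin(th); return np.array([H[0]+c*x-s*a,H[1]+s*x+c*a,.12+y*np.sin(th)+z*np.cos(th)])
def tilt(st,zoff=0): 
    return (st['tcp_pos'][2]-.116+zoff)/along(st['tcp_pos'])
def go(n=3,zoff=0):
    R=[]
    for i in range(n):
        st=r.get_state(); th=tilt(st,zoff); d=viewer.capture('scene'); y,a,cn=roller(d,th); R.append((st['time_s'],y,th,a))
    R=np.array(R); b=np.polyfit(R[:,0],R[:,1],1)
    print('t %.2f y %.1f mm v %.1f mm/s'%(R[-1,0],R[-1,1]*1e3,b[0]*1e3 if n>1 else 0),'ys',np.round(R[:,1]*1e3,1),'tilt',np.round(R[:,2],4),'area',R[:,3].astype(int))
    print('red %.1f blue %.1f'%((P[3]+.27)*1e3,(P[4]+.27)*1e3), np.round(st['tcp_pos'],4),np.round(st['contact_force'],1),'F',round(st['gripper_force'],1),round(st['gripper_width'],4))
if __name__=='__main__': go(int(sys.argv[1]) if len(sys.argv)>1 else 3)
E
python3 m.py 3
```

```text
t 5.35 y 436.6 mm v 2.2 mm/s ys [436.4 436.5 436.6] tilt [-0.0895 -0.0895 -0.0894] area [379 378 378]
red 327.9 blue 176.8 [0.6389 0.2182 0.0684] [-5.6  2.2  2.8] F 40.0 0.017
```

Emit:
{"fn": "arm_command", "kwargs": {
  "travel": [
    [0, 0.001, 0.012],
    [0, 0.002, 0.03],
    [0, 0.003, 0.05],
    [0, 0.004, 0.07],
    [0, 0.004, 0.085],
    [0, 0.005, 0.096],
    [0, 0.005, 0.105],
    [0, 0.005, 0.112],
    [0, 0.005, 0.112],
    [0, 0.005, 0.112]
  ],
  "delta_rot": [
    [0, 0, 0],
    [0, 0, 0],
    [0, 0, 0],
    [0, 0, 0],
    [0, 0, 0],
    [0, 0, 0],
    [0, 0, 0],
    [0, 0, 0],
    [0, 0, 0],
    [0, 0, 0]
  ]
}}

```text
time_s: 6.65
tcp_pos: [0.6393, 0.2204, 0.1242]
eef_rot: [179.9, -0.0, -99.9]
contact_force: [-3.9, 3.5, -9.2]
gripper_width: 0.0168
gripper_force: 40.0
```

```bash
python3 m.py 4
```

```text
t 6.80 y 426.6 mm v -43.0 mm/s ys [432.8 430.5 427.7 426.6] tilt [0.0154 0.0154 0.0154 0.0154] area [311 325 330 317]
red 327.9 blue 176.8 [0.6393 0.2204 0.1242] [-4.6  3.4 -8.4] F 40.0 0.0172
```

Emit:
{"fn": "arm_command", "kwargs": {
  "travel": [
    [0, 0, -0.008],
    [0, 0, -0.016],
    [0, 0, -0.016],
    [0, 0, -0.016],
    [0, 0, -0.016],
    [0, 0, -0.016]
  ],
  "delta_rot": [
    [0, 0, 0],
    [0, 0, 0],
    [0, 0, 0],
    [0, 0, 0],
    [0, 0, 0],
    [0, 0, 0]
  ]
}}

```text
time_s: 7.6
tcp_pos: [0.6393, 0.2204, 0.1163]
eef_rot: [179.9, -0.0, -99.9]
contact_force: [-4.5, 3.4, -8.2]
gripper_width: 0.0171
gripper_force: 40.0
```

```bash
python3 m.py 4
```

```text
t 7.75 y 372.7 mm v -44.8 mm/s ys [379.5 377.2 375.  372.7] tilt [0.0005 0.0006 0.0006 0.0006] area [408 404 402 398]
red 327.9 blue 176.8 [0.6393 0.2204 0.1163] [-5.6  3.4 -7.8] F 40.0 0.017
```

Emit:
{"fn": "arm_command", "kwargs": {
  "travel": [
    [0, 0, 0],
    [0, 0, 0],
    [0, 0, 0],
    [0, 0, 0]
  ],
  "delta_rot": [
    [0, 0, 0],
    [0, 0, 0],
    [0, 0, 0],
    [0, 0, 0]
  ]
}}

```text
time_s: 8.3
tcp_pos: [0.6393, 0.2204, 0.1164]
eef_rot: [179.9, -0.0, -99.9]
contact_force: [-4.7, 4.6, -7.5]
gripper_width: 0.0167
gripper_force: 40.0
```

```bash
python3 m.py 4
```

```text
t 8.45 y 349.5 mm v -17.4 mm/s ys [352.1 351.5 350.3 349.5] tilt [0.0007 0.0007 0.0006 0.0006] area [381 393 406 416]
red 327.9 blue 176.8 [0.6392 0.2204 0.1163] [-5.   3.1 -8.1] F 40.0 0.0166
```

Emit:
{"fn": "arm_command", "kwargs": {
  "travel": [
    [0, 0, 0.008],
    [0, 0, 0.008],
    [0, 0, 0.006],
    [0, 0, 0.006],
    [0, 0, 0.004],
    [0, 0, 0.0],
    [0, 0, 0.0]
  ],
  "delta_rot": [
    [0, 0, 0],
    [0, 0, 0],
    [0, 0, 0],
    [0, 0, 0],
    [0, 0, 0],
    [0, 0, 0],
    [0, 0, 0]
  ]
}}

```text
time_s: 9.38
tcp_pos: [0.6393, 0.2204, 0.1163]
eef_rot: [179.9, -0.0, -99.9]
contact_force: [-5.2, 3.4, -7.8]
gripper_width: 0.017
gripper_force: 40.0
```

```bash
python3 m.py 4
```

```text
t 9.53 y 316.5 mm v -21.6 mm/s ys [319.7 317.9 316.8 316.5] tilt [0.0005 0.0006 0.0007 0.0007] area [422 420 404 385]
red 327.9 blue 176.8 [0.6393 0.2204 0.1164] [-5.3  3.  -8.2] F 40.0 0.0166
```

Emit:
{"fn": "arm_command", "kwargs": {
  "travel": [
    [0, 0, -0.002],
    [0, 0, -0.004],
    [0, 0, -0.004],
    [0, 0, -0.004]
  ],
  "delta_rot": [
    [0, 0, 0],
    [0, 0, 0],
    [0, 0, 0],
    [0, 0, 0]
  ]
}}

```text
time_s: 10.07
tcp_pos: [0.6393, 0.2204, 0.1144]
eef_rot: [179.9, -0.0, -99.9]
contact_force: [-4.5, 3.9, -8.2]
gripper_width: 0.0171
gripper_force: 40.0
```

```bash
python3 m.py 5
```

```text
t 10.28 y 299.9 mm v -5.7 mm/s ys [301.  300.7 300.4 300.  299.9] tilt [-0.003 -0.003 -0.003 -0.003 -0.003] area [384 379 382 375 376]
red 327.9 blue 176.8 [0.6392 0.2204 0.1144] [-5.2  3.7 -7.4] F 40.0 0.017
```

Emit:
{"fn": "arm_command", "kwargs": {
  "travel": [
    [0, 0, 0],
    [0, 0, 0],
    [0, 0, 0],
    [0, 0, 0]
  ],
  "delta_rot": [
    [0, 0, 0],
    [0, 0, 0],
    [0, 0, 0],
    [0, 0, 0]
  ]
}}

```text
time_s: 10.82
tcp_pos: [0.6393, 0.2204, 0.1144]
eef_rot: [179.9, -0.0, -99.9]
contact_force: [-4.9, 3.5, -7.0]
gripper_width: 0.0169
gripper_force: 40.0
```

```bash
python3 m.py 5
```

```text
t 11.03 y 305.9 mm v 12.7 mm/s ys [303.3 303.9 304.5 305.1 305.9] tilt [-0.003  -0.003  -0.003  -0.0029 -0.003 ] area [378 382 380 380 378]
red 327.9 blue 176.8 [0.6393 0.2204 0.1144] [-5.   3.8 -6.9] F 40.0 0.0168
```

Emit:
{"fn": "arm_command", "kwargs": {
  "travel": [
    [0, 0, 0],
    [0, 0, 0],
    [0, 0, 0.001],
    [0, 0, 0.005],
    [0, 0, 0.005],
    [0, 0, 0.005],
    [0, 0, 0.005]
  ],
  "delta_rot": [
    [0, 0, 0],
    [0, 0, 0],
    [0, 0, 0],
    [0, 0, 0],
    [0, 0, 0],
    [0, 0, 0],
    [0, 0, 0]
  ]
}}

```text
time_s: 11.95
tcp_pos: [0.6393, 0.2204, 0.1169]
eef_rot: [179.9, -0.0, -99.9]
contact_force: [-5.0, 3.5, -7.9]
gripper_width: 0.0168
gripper_force: 40.0
```

```bash
python3 m.py 5
```

```text
t 12.15 y 318.0 mm v 2.8 mm/s ys [317.3 317.9 317.8 318.  318. ] tilt [0.0017 0.0017 0.0017 0.0017 0.0017] area [421 418 421 423 423]
red 327.9 blue 176.8 [0.6392 0.2204 0.1169] [-4.5  3.2 -6.9] F 40.0 0.0169
```

Emit:
{"fn": "arm_command", "kwargs": {
  "travel": [
    [0, 0, -0.006],
    [0, 0, -0.006],
    [0, 0, -0.006],
    [0, 0, -0.006],
    [0, 0, 0],
    [0, 0, 0],
    [0, 0, 0],
    [0, 0, 0]
  ],
  "delta_rot": [
    [0, 0, 0],
    [0, 0, 0],
    [0, 0, 0],
    [0, 0, 0],
    [0, 0, 0],
    [0, 0, 0],
    [0, 0, 0],
    [0, 0, 0]
  ]
}}

```text
time_s: 13.2
tcp_pos: [0.6393, 0.2204, 0.1169]
eef_rot: [179.9, -0.0, -99.9]
contact_force: [-5.2, 3.9, -7.5]
gripper_width: 0.0168
gripper_force: 40.0
```

```bash
python3 m.py 5
python3 - <<'E'
from m import *
a=cap('scene','s2')['img'][140:270,145:345]; cv2.imwrite('pics/s2c.png',cv2.resize(a[:,:,::-1],None,fx=4,fy=4,interpolation=cv2.INTER_CUBIC))
d=pickle.load(open('pics/s2.pkl','rb'))
for nm,y in(('red',P[3]+.27),):
    for x in(.075,.0,-.065): print(nm,x,(proj(d,w(x,y,.052,.0))-[145,140])*4+1.5)
E
```

```text
t 13.40 y 323.5 mm v 1.0 mm/s ys [323.3 323.3 323.3 323.4 323.5] tilt [0.0017 0.0017 0.0017 0.0017 0.0017] area [420 420 420 418 416]
red 327.9 blue 176.8 [0.6393 0.2204 0.1169] [-4.6  3.3 -7.5] F 40.0 0.0165
red 0.075 [533.88578421 180.65321746]
red 0.0 [487.05844541 119.73913291]
red -0.065 [449.80855113  71.28360953]
```

View pics/s2c.png

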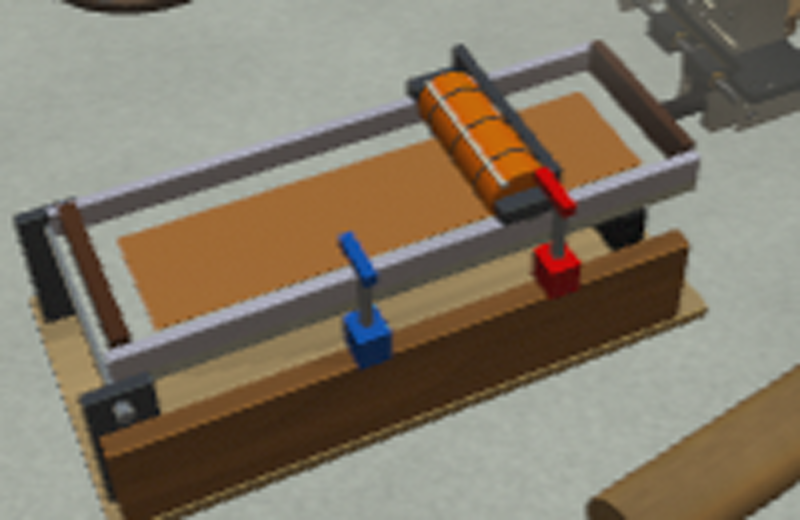

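Roller is about under the red finger, slightly towards the hinge side (roller middle ~(482,138) in the crop, joint line at ~(487,120) top height); I nudge it a few mm.

Emit:
{"fn": "arm_command", "kwargs": {
  "travel": [
    [0, 0, -0.006],
    [0, 0, -0.006],
    [0, 0, -0.006],
    [0, 0, 0],
    [0, 0, 0],
    [0, 0, 0],
    [0, 0, 0],
    [0, 0, 0]
  ],
  "delta_rot": [
    [0, 0, 0],
    [0, 0, 0],
    [0, 0, 0],
    [0, 0, 0],
    [0, 0, 0],
    [0, 0, 0],
    [0, 0, 0],
    [0, 0, 0]
  ]
}}

```text
time_s: 14.5
tcp_pos: [0.6393, 0.2204, 0.1169]
eef_rot: [179.9, -0.0, -99.9]
contact_force: [-5.8, 3.9, -8.3]
gripper_width: 0.0174
gripper_force: 40.0
```

```bash
python3 m.py 5
python3 - <<'E'
from m import *
d=cap('top','t2'); st=r.get_state()
for sat in(205,170):
  try: print(roller(d,tilt(st)))
  except Exception as e: print(e)
a=d['img'][150:260,170:360]; cv2.imwrite('pics/t2c.png',cv2.resize(a[:,:,::-1],None,fx=4,fy=4,interpolation=cv2.INTER_CUBIC))
for y in(P[3]+.27,):
    for x in(.11,.065,0,-.065): print(x,(proj(d,w(x,y,.026,.0))-[170,150])*4+1.5)
E
```

```text
t 14.70 y 327.7 mm v 0.3 mm/s ys [327.6 327.6 327.6 327.6 327.7] tilt [0.0017 0.0017 0.0017 0.0017 0.0017] area [417 419 416 417 418]
red 327.9 blue 176.8 [0.6393 0.2204 0.1169] [-5.4  4.7 -7.4] F 40.0 0.017
attempt to get argmax of an empty sequence
attempt to get argmax of an empty sequence
0.11 [325.51033159  67.61040277]
0.065 [315.35322243 117.56373241]
0 [300.57554982 190.24129645]
-0.065 [285.67080443 263.54381271]
```

View pics/t2c.png

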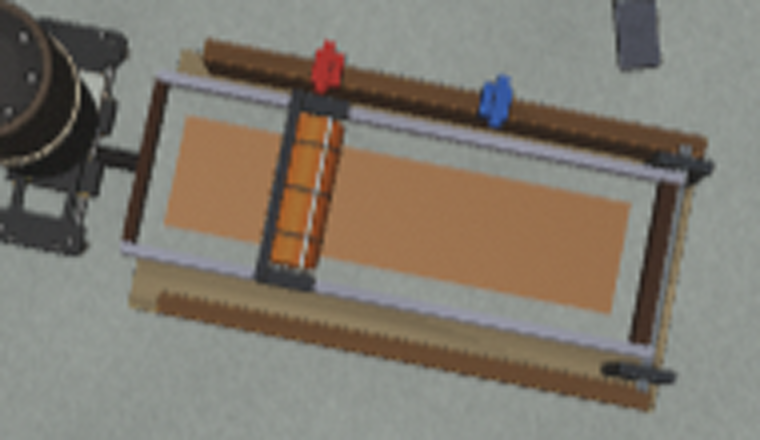

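The roller stands at the red pointer in the top view (roller middle ~(304,190), joint line predicted (301,190)). Check the silhouette edge numerically on stored pictures.

Run:
```python
from m import *
def hullpts(d,y,th=.0017): return np.float32([proj(d,w(x,y+.026*np.cos(a),.026+.026*np.sin(a),th)) for x in(-.065,.065) for a in np.linspace(0,6.283,60)])
d=pickle.load(open('pics/s2.pkl','rb')); big=8
hsv=cv2.cvtColor(d['img'],cv2.COLOR_RGB2HSV)
for v in(168,172,176,180):
    row=hsv[v,240:290]; o=[]
    for y in(.318,.323,.328):
        q=np.zeros((384*8,512*8),np.uint8); cv2.fillConvexPoly(q,cv2.convexHull(np.int32((hullpts(d,y)+.5)*8)),1); u=np.nonzero(q[v*8+4])[0]; o.append((u[0]/8-.5,u[-1]/8-.5))
    print(v,np.round(o,1).tolist()); print([(240+i,int(a[0]),int(a[1]),int(a[2])) for i,a in enumerate(row) if i%1==0 and 4<i<40][::1] if v in(172,) else ' '.join(f'{240+i}:{a[1]}/{a[2]}' for i,a in enumerate(row)))
d=pickle.load(open('pics/t2.pkl','rb')); v=197
for y in(.32,.328,.336):
    q=np.zeros((384*8,512*8),np.uint8); cv2.fillConvexPoly(q,cv2.convexHull(np.int32((hullpts(d,y)+.5)*8)),1); u=np.nonzero(q[v*8+4])[0]; print(y,u[0]/8-.5,u[-1]/8-.5)
print([(235+i,*map(int,a)) for i,a in enumerate(d['img'][v,235:262])])
```

```text
168 [[247.1, 267.2], [248.6, 269.0], [250.2, 270.8]]
240:12/126 241:10/98 242:18/83 243:19/82 244:22/80 245:26/80 246:26/80 247:26/80 248:26/80 249:81/76 250:183/78 251:226/89 252:162/71 253:232/111 254:236/137 255:238/154 256:180/136 257:48/177 258:98/193 259:198/196 260:242/198 261:242/197 262:242/198 263:242/197 264:242/198 265:242/197 266:242/197 267:242/197 268:242/195 269:150/177 270:116/101 271:26/60 272:30/67 273:33/70 274:95/102 275:155/148 276:165/158 277:166/158 278:166/158 279:166/158 280:168/158 281:168/158 282:168/158 283:168/159 284:167/157 285:165/158 286:168/159 287:167/159 288:166/157 289:164/159
172 [[249.6, 270.4], [251.4, 272.1], [253.1, 274.0]]
[(245, 43, 14, 159), (246, 47, 14, 169), (247, 48, 15, 167), (248, 47, 14, 167), (249, 48, 15, 172), (250, 48, 15, 172), (251, 48, 15, 170), (252, 26, 20, 101), (253, 12, 221, 75), (254, 13, 227, 92), (255, 13, 231, 108), (256, 13, 235, 126), (257, 13, 237, 143), (258, 13, 239, 157), (259, 13, 178, 142), (260, 23, 46, 179), (261, 18, 60, 149), (262, 12, 205, 179), (263, 14, 242, 194), (264, 14, 242, 197), (265, 15, 242, 1
[... 1480 characters left out ...]
:36/70 283:52/84 284:130/124 285:164/152 286:170/159 287:169/158 288:167/159 289:170/159
0.32 239.5 254.75
0.328 237.125 252.375
0.336 234.75 250.125
[(235, 161, 119, 83), (236, 158, 116, 81), (237, 132, 98, 69), (238, 67, 70, 74), (239, 54, 55, 58), (240, 65, 59, 60), (241, 140, 81, 41), (242, 139, 86, 47), (243, 142, 92, 49), (244, 121, 87, 52), (245, 103, 76, 48), (246, 103, 77, 54), (247, 118, 80, 55), (248, 130, 112, 103), (249, 138, 134, 125), (250, 133, 72, 39), (251, 124, 65, 34), (252, 98, 54, 34), (253, 128, 95, 66), (254, 159, 117, 82), (255, 158, 117, 81), (256, 158, 116, 80), (257, 159, 116, 81), (258, 158, 116, 81), (259, 158, 116, 81), (260, 158, 116, 81), (261, 158, 117, 81)]
```

Emit:
{"fn": "arm_command", "kwargs": {
  "travel": [
    [0, 0, 0],
    [0, 0, 0],
    [0, 0, 0],
    [0, 0, 0],
    [0, 0, 0],
    [0, 0, 0],
    [0, 0, 0],
    [0, 0, 0],
    [0, 0, 0],
    [0, 0, 0],
    [0, 0, 0],
    [0, 0, 0],
    [0, 0, 0],
    [0, 0, 0],
    [0, 0, 0],
    [0, 0, 0]
  ],
  "delta_rot": [
    [0, 0, 0],
    [0, 0, 0],
    [0, 0, 0],
    [0, 0, 0],
    [0, 0, 0],
    [0, 0, 0],
    [0, 0, 0],
    [0, 0, 0],
    [0, 0, 0],
    [0, 0, 0],
    [0, 0, 0],
    [0, 0, 0],
    [0, 0, 0],
    [0, 0, 0],
    [0, 0, 0],
    [0, 0, 0]
  ]
}}

```text
time_s: 16.8
tcp_pos: [0.6393, 0.2204, 0.1169]
eef_rot: [179.9, -0.0, -99.9]
contact_force: [-4.7, 4.0, -7.1]
gripper_width: 0.017
gripper_force: 40.0
```

```bash
python3 m.py 3
```

```text
t 16.90 y 327.6 mm v -0.2 mm/s ys [327.7 327.7 327.6] tilt [0.0016 0.0016 0.0017] area [417 418 419]
red 327.9 blue 176.8 [0.6393 0.2205 0.1169] [-4.9  3.6 -7.5] F 40.0 0.017
```

Emit:
{"fn": "arm_command", "kwargs": {
  "travel": [
    [0, 0, 0],
    [0, 0, 0],
    [0, 0, 0],
    [0, 0, 0],
    [0, 0, 0],
    [0, 0, 0],
    [0, 0, 0],
    [0, 0, 0],
    [0, 0, 0],
    [0, 0, 0],
    [0, 0, 0],
    [0, 0, 0],
    [0, 0, 0],
    [0, 0, 0],
    [0, 0, 0],
    [0, 0, 0]
  ],
  "delta_rot": [
    [0, 0, 0],
    [0, 0, 0],
    [0, 0, 0],
    [0, 0, 0],
    [0, 0, 0],
    [0, 0, 0],
    [0, 0, 0],
    [0, 0, 0],
    [0, 0, 0],
    [0, 0, 0],
    [0, 0, 0],
    [0, 0, 0],
    [0, 0, 0],
    [0, 0, 0],
    [0, 0, 0],
    [0, 0, 0]
  ]
}}

```text
time_s: 18.95
tcp_pos: [0.6392, 0.2204, 0.1169]
eef_rot: [179.9, -0.0, -99.9]
contact_force: [-4.4, 3.1, -8.2]
gripper_width: 0.017
gripper_force: 40.0
```

```bash
python3 m.py 1
```

```text
t 18.95 y 327.7 mm v 0.0 mm/s ys [327.7] tilt [0.0016] area [417]
red 327.9 blue 176.8 [0.6392 0.2204 0.1169] [-4.4  3.1 -8.2] F 40.0 0.017m.py:35: RankWarning: Polyfit may be poorly conditioned
  R=np.array(R); b=np.polyfit(R[:,0],R[:,1],1)
```

Emit:
{"fn": "arm_command", "kwargs": {
  "travel": [
    [0, 0, 0.007],
    [0, 0, 0.014],
    [0, 0, 0.014],
    [0, 0, 0.014],
    [0, 0, 0.014],
    [0, 0, 0.014],
    [0, 0, 0.014],
    [0, 0, 0.007],
    [0, 0, 0],
    [0, 0, 0],
    [0, 0, 0]
  ],
  "delta_rot": [
    [0, 0, 0],
    [0, 0, 0],
    [0, 0, 0],
    [0, 0, 0],
    [0, 0, 0],
    [0, 0, 0],
    [0, 0, 0],
    [0, 0, 0],
    [0, 0, 0],
    [0, 0, 0],
    [0, 0, 0]
  ]
}}

```text
time_s: 20.38
tcp_pos: [0.6392, 0.2204, 0.1169]
eef_rot: [179.9, -0.0, -99.9]
contact_force: [-4.5, 4.5, -7.3]
gripper_width: 0.017
gripper_force: 40.0
```

```bash
python3 m.py 5
```

```text
t 20.57 y 258.6 mm v -53.3 mm/s ys [269.6 266.7 263.7 262.1 258.6] tilt [0.0017 0.0017 0.0018 0.0018 0.0018] area [442 445 448 392 377]
red 327.9 blue 176.8 [0.6393 0.2204 0.1169] [-5.   3.9 -6.9] F 40.0 0.0169
```

Emit:
{"fn": "arm_command", "kwargs": {
  "travel": [
    [0, 0, 0],
    [0, 0, 0],
    [0, 0, 0],
    [0, 0, 0],
    [0, 0, 0],
    [0, 0, 0]
  ],
  "delta_rot": [
    [0, 0, 0],
    [0, 0, 0],
    [0, 0, 0],
    [0, 0, 0],
    [0, 0, 0],
    [0, 0, 0]
  ]
}}

```text
time_s: 21.38
tcp_pos: [0.6393, 0.2204, 0.117]
eef_rot: [179.9, -0.0, -99.9]
contact_force: [-6.1, 3.4, -6.7]
gripper_width: 0.0172
gripper_force: 40.0
```

```bash
python3 m.py 5
```

```text
t 21.57 y 205.1 mm v -36.9 mm/s ys [212.9 210.1 207.5 207.1 205.1] tilt [0.0019 0.0019 0.0019 0.002  0.0019] area [436 443 442 404 392]
red 327.9 blue 176.8 [0.6393 0.2204 0.117 ] [-5.2  2.8 -6.7] F 40.0 0.017
```

Emit:
{"fn": "arm_command", "kwargs": {
  "travel": [
    [0, 0, -0.004],
    [0, 0, -0.004],
    [0, 0, -0.004],
    [0, 0, -0.003],
    [0, 0, -0.002],
    [0, 0, 0]
  ],
  "delta_rot": [
    [0, 0, 0],
    [0, 0, 0],
    [0, 0, 0],
    [0, 0, 0],
    [0, 0, 0],
    [0, 0, 0]
  ]
}}

```text
time_s: 22.38
tcp_pos: [0.6393, 0.2204, 0.1171]
eef_rot: [179.9, -0.0, -99.9]
contact_force: [-5.6, 3.9, -7.1]
gripper_width: 0.0168
gripper_force: 40.0
```

```bash
python3 m.py 5
```

```text
t 22.57 y 170.9 mm v -20.3 mm/s ys [174.8 174.  172.7 171.7 170.9] tilt [0.002  0.0023 0.0022 0.0021 0.0021] area [454 455 447 448 452]
red 327.9 blue 176.8 [0.6393 0.2204 0.1171] [-6.   4.  -7.1] F 40.0 0.0169
```

Emit:
{"fn": "arm_command", "kwargs": {
  "travel": [
    [0, 0, -0.008],
    [0, 0, -0.008],
    [0, 0, -0.008],
    [0, 0, -0.008],
    [0, 0, -0.008],
    [0, 0, -0.008],
    [0, 0, -0.001],
    [0, 0, -0.001],
    [0, 0, -0.001],
    [0, 0, -0.001]
  ],
  "delta_rot": [
    [0, 0, 0],
    [0, 0, 0],
    [0, 0, 0],
    [0, 0, 0],
    [0, 0, 0],
    [0, 0, 0],
    [0, 0, 0],
    [0, 0, 0],
    [0, 0, 0],
    [0, 0, 0]
  ]
}}

```text
time_s: 23.88
tcp_pos: [0.6392, 0.2204, 0.1166]
eef_rot: [179.9, -0.0, -99.9]
contact_force: [-4.7, 3.0, -6.9]
gripper_width: 0.017
gripper_force: 40.0
```

```bash
python3 m.py 5
```

```text
t 24.07 y 175.5 mm v 5.9 mm/s ys [174.4 174.6 175.1 175.4 175.5] tilt [0.0011 0.0011 0.0012 0.0011 0.0011] area [448 454 451 455 456]
red 327.9 blue 176.8 [0.6393 0.2204 0.1166] [-5.8  3.2 -6.2] F 40.0 0.017
```

Emit:
{"fn": "arm_command", "kwargs": {
  "travel": [
    [0, 0, 0.001],
    [0, 0, 0.001],
    [0, 0, 0.001],
    [0, 0, 0.001],
    [0, 0, 0.001],
    [0, 0, 0.001]
  ],
  "delta_rot": [
    [0, 0, 0],
    [0, 0, 0],
    [0, 0, 0],
    [0, 0, 0],
    [0, 0, 0],
    [0, 0, 0]
  ]
}}

```text
time_s: 24.88
tcp_pos: [0.6393, 0.2204, 0.1171]
eef_rot: [179.9, -0.0, -99.9]
contact_force: [-4.9, 3.2, -5.4]
gripper_width: 0.0169
gripper_force: 40.0
```

```bash
python3 m.py 5
python3 - <<'E'
from m import *
cap('scene','s3'); d=cap('top','t3')
a=d['img'][150:260,170:360]; cv2.imwrite('pics/t3c.png',cv2.resize(a[:,:,::-1],None,fx=4,fy=4,interpolation=cv2.INTER_CUBIC))
for x in(.065,0,-.065): print(x,(proj(d,w(x,P[4]+.27,.026,.0))-[170,150])*4+1.5,'hinge-side edge',(proj(d,w(x,P[4]+.27-.026,.026,.0))-[170,150])*4+1.5)
E
```

```text
t 25.07 y 175.8 mm v 0.0 mm/s ys [175.8 175.8 175.7 175.8 175.8] tilt [0.0021 0.002  0.002  0.0021 0.0021] area [456 458 457 458 459]
red 327.9 blue 176.8 [0.6393 0.2204 0.1171] [-5.2  3.6 -5.1] F 40.0 0.0167
0.065 [485.59059766 151.21405236] hinge-side edge [514.93905807 157.01527598]
0 [471.51508279 224.1737728 ] hinge-side edge [500.98487259 230.02369487]
-0.065 [457.31830248 297.76206659] hinge-side edge [486.91042756 303.66131278]
```

View pics/t3c.png

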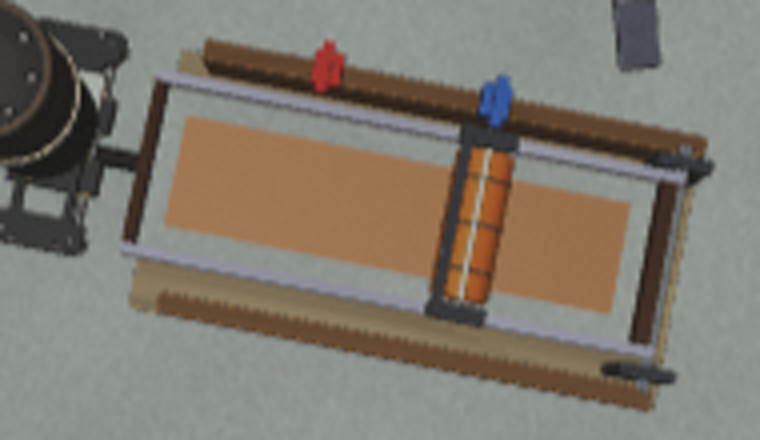

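Roller stands at the blue pointer (hinge-side edge ~(503,230), predicted (501,230)). Hold it there.

Emit:
{"fn": "arm_command", "kwargs": {
  "travel": [
    [0, 0, 0],
    [0, 0, 0],
    [0, 0, 0],
    [0, 0, 0],
    [0, 0, 0],
    [0, 0, 0],
    [0, 0, 0],
    [0, 0, 0],
    [0, 0, 0],
    [0, 0, 0],
    [0, 0, 0],
    [0, 0, 0],
    [0, 0, 0],
    [0, 0, 0],
    [0, 0, 0],
    [0, 0, 0],
    [0, 0, 0],
    [0, 0, 0]
  ],
  "delta_rot": [
    [0, 0, 0],
    [0, 0, 0],
    [0, 0, 0],
    [0, 0, 0],
    [0, 0, 0],
    [0, 0, 0],
    [0, 0, 0],
    [0, 0, 0],
    [0, 0, 0],
    [0, 0, 0],
    [0, 0, 0],
    [0, 0, 0],
    [0, 0, 0],
    [0, 0, 0],
    [0, 0, 0],
    [0, 0, 0],
    [0, 0, 0],
    [0, 0, 0]
  ]
}}

```text
time_s: 27.48
tcp_pos: [0.6393, 0.2204, 0.1171]
eef_rot: [179.9, -0.0, -99.9]
contact_force: [-6.1, 3.1, -6.1]
gripper_width: 0.0167
gripper_force: 40.0
```

Emit:
{"fn": "arm_command", "kwargs": {
  "travel": [
    [0, 0, 0],
    [0, 0, 0],
    [0, 0, 0],
    [0, 0, 0],
    [0, 0, 0],
    [0, 0, 0],
    [0, 0, 0],
    [0, 0, 0],
    [0, 0, 0],
    [0, 0, 0],
    [0, 0, 0],
    [0, 0, 0],
    [0, 0, 0],
    [0, 0, 0],
    [0, 0, 0],
    [0, 0, 0],
    [0, 0, 0],
    [0, 0, 0]
  ],
  "delta_rot": [
    [0, 0, 0],
    [0, 0, 0],
    [0, 0, 0],
    [0, 0, 0],
    [0, 0, 0],
    [0, 0, 0],
    [0, 0, 0],
    [0, 0, 0],
    [0, 0, 0],
    [0, 0, 0],
    [0, 0, 0],
    [0, 0, 0],
    [0, 0, 0],
    [0, 0, 0],
    [0, 0, 0],
    [0, 0, 0],
    [0, 0, 0],
    [0, 0, 0]
  ]
}}

```text
time_s: 29.72
tcp_pos: [0.6393, 0.2204, 0.1171]
eef_rot: [179.9, -0.0, -99.9]
contact_force: [-6.0, 4.2, -6.5]
gripper_width: 0.0169
gripper_force: 40.0
```

```bash
python3 m.py 3
```

```text
t 29.82 y 175.8 mm v 0.5 mm/s ys [175.7 175.7 175.8] tilt [0.0021 0.0021 0.0021] area [457 458 457]
red 327.9 blue 176.8 [0.6393 0.2204 0.1171] [-5.9  2.9 -6.5] F 40.0 0.0166
```

```bash
python3 -c "
from plant import close_job; print(close_job())"
```

```text
the job is handed in; nothing more can be done
None
```

I handed the job in at about 30 s of the 64 s. By my camera measurements, the roller stood within about 2 mm of the red pointer for over 4 s, then within about 2 mm of the blue one for over 4 s. It finished still at blue with the handle held and the board about level (0.002 rad); the hand-in gave no verdict back.

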